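# Serve the boiled egg

### The job

Breakfast is going out: take the single egg from the wooden egg rack and stand it in the empty egg cup, the way up it stands now. Its shell cracks easily, so pick it up with a light grip, and set it down softly without dropping it or pushing it down hard. Leave the other egg cup, which already has its egg, and the empty cup where they stand.

Things in the scene. Friction and masses are not known exactly. Their poses are not given: they have to be found in the camera images.
- egg: Brown egg 58 mm long, 44 wide, 50-80 g, upright in an end hole of the rack (the only one). Origin on its axis at its widest, 26 mm above the blunt foot, 32 below the pointed top; z to the point. Origin height: 39 mm in the rack, 72 seated in the cup. Cracks if the fingers' forces total over 60 N (20 to 25 N a finger is ample) or it meets the cup with over 25 N (lower it the last cm at 15 mm/s) or falls over 8 mm.
- egg_cup: Empty white china egg cup, loose, 55 mm high: round foot 48 mm across, thin stem, bowl 41 mm across outside at the rim, 34 mm inside and about 20 mm deep; the egg seats itself on the rim, its widest part 16 mm above it. Origin at the centre of its underside, z up. Round: yaw does not matter.
- egg_rack: Low wooden egg rack, fixed: board 44 x 150 x 10 mm, its top 22 mm above the table, on two end feet, with three 32 mm holes in a row 50 mm apart along its y axis, one at the centre. The egg is in the hole at y = +50 mm, the others are empty. Origin on the table under its centre. Fingers closing along the rack's x come down outside the board.
- filled_cup: The other egg cup, like the empty one but with its egg already in it (one piece, 104 mm high, loose). Origin at the centre of its underside. To be left alone; its centre is at least 110 mm from the empty cup's.

How it is judged:
At the end, for the whole second after the job is handed in: The egg rests, released and still, in the empty egg cup: its centre within 10 mm of the cup's axis, its belt 62 to 82 mm above the cup's underside, pointed end up within 20 degrees, the cup standing upright on the table within 10 degrees (horizontal distance between egg and egg_cup below 0.01 m and z of egg in the frame of egg_cup between 0.062 and 0.082 m and angle between egg's own z axis and vertical below 0.35 rad and angle between egg_cup's own z axis and vertical below 0.17 rad and height (world z) of egg_cup below 0.01 m and linear speed of egg below 0.02 m/s and contact force between the fingers and egg below 0.1 N); the robot touches nothing.
It fails at once if the egg is squeezed by the fingers with more than 60 N in all (contact force between the fingers and egg above 60 N).
It fails at once if the egg meets the egg cup with more than 25 N (dropped or pushed down) (contact force between egg and egg_cup above 25 N).
It fails at once if the egg is let fall (faster than 0.4 m/s with no finger on it) or ends up lying on the table (height (world z) of egg below 0.03 m or (linear speed of egg above 0.4 m/s and contact force between the fingers and egg below 0.1 N)).
It fails at once if the empty egg cup is shifted by more than 30 mm (distance of egg_cup from where it was at the start of the episode above 0.03 m).
It fails at once if the other egg cup is shifted by more than 20 mm (distance of filled_cup from where it was at the start of the episode above 0.02 m).
It also fails if it takes over 32 s, if anything falls off the work surface, if the arm or the gripper's body presses on something with over 40 N, if the wrist force passes 120 N, or if a joint passes its speed limit or range.

### The arm

A 6-joint arm with a two-finger parallel gripper is mounted at the origin on the work surface; the furniture and walls round the work are solid. World frame = base frame: x ahead of the robot, y to its left, z up, the work surface at z = 0. Lengths are in m, angles in rad, forces in N, time in s.
With the tool pointing down it reaches from about 0.325 to 1 m from the base axis. Payload 5.1 kg.
Tool frame: the origin (TCP) lies at the very end of the fingers, on their centre line; the grasp point (between the pads) lies 19 mm behind it; z points along the fingers, y is the line along which they close (so a half turn about z gives the same grasp; the last joint's range is limited). The gripper opens to 85 mm and grips with 20 to 120 N. Pads are 22 mm wide; open, the fingers measure 114 mm over their backs; the gripper's body (76 mm by 85 mm) begins 54 mm behind the grasp point. The pads swing forward as they close: fully open they stand 13 mm farther back than shut.
Start: joints at [1.232, 0.124, 1.65, -0, 1.367, -0.083], TCP at [0.164, 0.629, 0.204] pointing down, gripper open.
Joint ranges: [-2.61, 2.61], [-1.02, 2.33], [0.03, 2.71], [-1.35, 4.49], [0.32, 2.68], [-2.91, 2.91]. Speed limits (rad/s): [2.57, 2.57, 3.14, 3.14, 3.14, 3.14].

### API

Orientations are given as a rotation vector (axis times angle).
In Python, from cell import ctrl, cams gives the robot as it stands.
- The arm moves only by the tool apply_moves, never from a script. Its argument "rows" is a list that holds one entry, the list of rows, each a list of 4 numbers: the shift along the world's x, y, z in cm, then the turn about the world's z in degrees. In form: [[[x, y, z, roll], ...]]. A call has 1 to 10 rows; each row is the pose to reach, as a shift and turn from the pose commanded when the call began; what a row does not reach only later rows make up. A row lasts 1/8 s, in which the tool goes at most 62.5 mm and 10.7 degrees, less where a joint would pass 70% of its speed; a pose out of reach is approached as far as the arm can. A call with a gripper value outside its range is refused whole. "gripper" is the opening, from 0 (shut) to 1 (fully open), set as the call begins (left out, the last holds). The fingers move at their own pace and stop on an object; "newtons" is the grip in N (left out, the last holds). Time passes only in rows, so rows that repeat a pose let the fingers close. It gives the time, the measured TCP pose, the force, the opening and the grip force at its end, in the units of the state.
- ctrl.get_obs(): the state, without advancing time (a new reading comes with each control period).
- cams.capture(name): name is "scene" or "top"; returns the picture (400x640x3 uint8, red, green, blue); there is no depth.
- cams.camera_params(name): a dict with "camera_matrix" (3x3 intrinsics, pixels), "k1" (the pictures are not rectified: a ray, as slopes to the right and down, at radius r is drawn at 1 + k1 r^2 times it, then the intrinsics apply), "xyz" and "orientation" of the camera in the world. Camera axes: x right, y down, z forward; pixel columns grow to the right and rows downward; lengths in m; the calibration is good to about 2 mm. A picture is of the moment at which its call begins. camera_params takes no time and is no camera call.
- ctrl.job_done(): hands the job in; it is judged then, once.
The state is a dict: "t": time; "q": joint angles; "qvel": joint speeds; "tau": joint torques, N m; "ee_pos": TCP position; "eef_rot": TCP orientation; "ft_force": force on the tool from outside, world axes, zero at the start; "torque": the same for the moment, N m; "width": finger opening in m; "grasp_force": force on a finger pad.
Only numpy, scipy, OpenCV 4.12 (cv2) and the standard library are available. Lean on these libraries where they do the work, as an engineer would, in place of code of your own. Each camera call takes 0.05 s, during which the arm holds its last target. There are 200 camera calls.

## Working session

There is one attempt and no reset: what is moved stays moved. The work goes in short steps, Python scripts to look and compute and a tool call to move; the robot and the scene stay as the last step left them, time stands still between calls to the robot, and variables do not carry over. Pictures are saved under pics/ and viewed, at most 10 in all, crops included, and the job is handed in when it is done.

Besides the shell and the picture viewer there is one more tool, called after ">>>" as name(argument=value, ...), one argument or row to a line, values as JSON. apply_moves: Moves the arm, as the interface text tells. Its arguments: {"type":"object","properties":{"rows":{"type":"array"},"gripper":{"type":"number"},"newtons":{"type":"number"}},"required":["rows"]}

```bash
mkdir -p pics
cat > h.py <<'E'
import numpy as np, cv2
from scipy.spatial.transform import Rotation as R
from cell import ctrl, cams
def ray(name,uv):
    p=cams.camera_params(name); K=np.array(p["camera_matrix"],float)
    d=cv2.undistortPoints(np.array(uv,float).reshape(-1,1,2),K,np.array([p["k1"],0,0,0.])).reshape(-1,2)
    o=np.array(p["orientation"]); M=o if o.shape==(3,3) else R.from_rotvec(o).as_matrix()
    return np.array(p["xyz"]),(M@np.c_[d,np.ones(len(d))].T).T
def plane(name,uv,z):
    c,d=ray(name,uv); return c+d*((z-c[2])/d[:,2:3])
def cap(name,f):
    im=cams.capture(name); cv2.imwrite(f"pics/{f}.png",im[:,:,::-1]); return im
E
python3 - <<'E'
from h import *
for n in("scene","top"):
    cap(n,n+"0"); print(cams.camera_params(n))
o=ctrl.get_obs(); print(o)
E
```

```text
{'camera_matrix': array([[512.8003176 ,   0.        , 318.14097672],
       [  0.        , 512.8003176 , 206.93917519],
       [  0.        ,   0.        ,   1.        ]]), 'k1': -0.12806548527745917, 'xyz': array([-0.02345534, -0.59348597,  0.72257236]), 'orientation': array([-2.12408279,  0.8636346 , -0.41539816])}
{'camera_matrix': array([[495.33938296,   0.        , 322.08639564],
       [  0.        , 495.33938296, 197.21048532],
       [  0.        ,   0.        ,   1.        ]]), 'k1': -0.15764952581371966, 'xyz': array([ 0.427871  , -0.02825397,  1.15021263]), 'orientation': array([-2.17278005,  2.19289473, -0.07364645])}
{'t': 0.1, 'q': array([ 1.23239189e+00,  1.24437038e-01,  1.65154940e+00, -8.26321518e-06,
        1.36747204e+00, -8.26057426e-02]), 'qvel': array([ 0.00193173, -0.00170876, -0.00156803, -0.00293844, -0.00295572,
        0.00071035]), 'tau': array([ 4.76724563e-04, -4.24933147e+01, -3.66651714e+01, -1.09286218e-04,
        4.00999590e-03, -1.26529733e-05]), 'ee_pos': array([0.164296  , 0.62827297, 0.20267075]), 'eef_rot': array([-4.00661572e-01, -3.11555239e+00,  2.86843825e-03]), 'ft_force': array([-0.96262059, -0.16030544, -0.36203159]), 'torque': array([-0.01314008, -0.00313364, -0.00461737]), 'grasp_force': 0.0, 'width': 0.08556081825469007}
```

View pics/scene0.png

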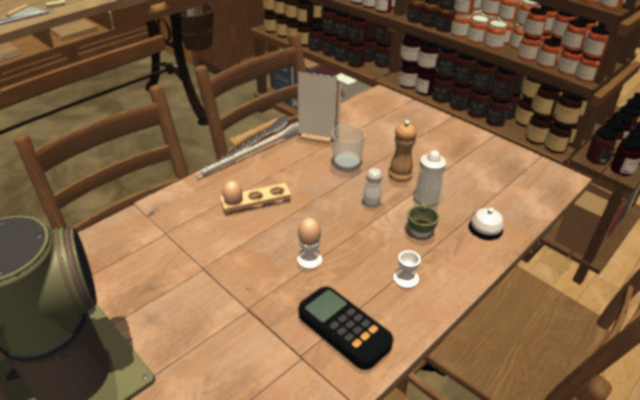

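View pics/top0.png

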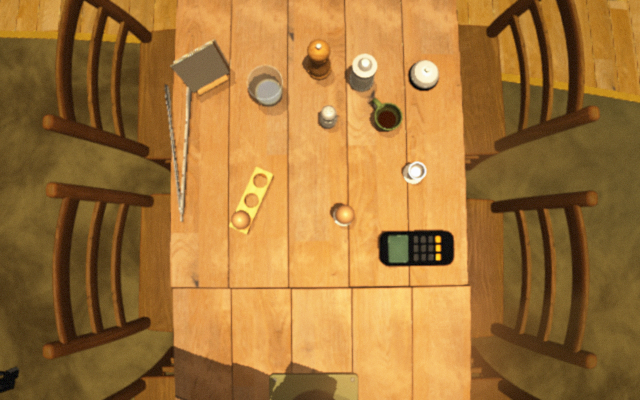

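The scene view shows the rack egg at about (232,192), the filled cup at (310,240) and the empty cup at (408,268). In the top view these are at (241,219), (344,214) and (415,172), and the rack runs from (240,228) to (264,172).

Run:
```python
from h import *
def crop(n,x0,y0,w,h): 
    im=cv2.imread(f"pics/{n}0.png")[y0:y0+h,x0:x0+w]; return cv2.resize(im,(400,300),interpolation=cv2.INTER_CUBIC)
a=np.hstack([crop("top",220,160,100,75),crop("top",375,140,80,60)])
b=np.hstack([crop("scene",205,165,100,75),crop("scene",368,240,80,60)])
cv2.imwrite("pics/c1.png",np.vstack([a,b]))
top=cv2.imread("pics/top0.png");hsv=cv2.cvtColor(top,cv2.COLOR_BGR2HSV)
for n,p in dict(egg=(241,219),rack=(246,213),rack2=(257,190),table=(280,200),rim=(407,170),cup=(415,180)).items(): print(n,hsv[p[1],p[0]])
sc=cv2.cvtColor(cv2.imread("pics/scene0.png"),cv2.COLOR_BGR2HSV)
for n,p in dict(egg=(232,190),rack=(265,203),table=(260,230),cup=(408,270),foot=(405,281)).items(): print(n,sc[p[1],p[0]])
```

```text
egg [ 24 129 252]
rack [ 15 172 162]
rack2 [ 27 133 253]
table [ 17 167 237]
rim [ 19  80 201]
cup [ 25  24 252]
egg [ 14 113 233]
rack [ 14 128 100]
table [ 14 121 215]
cup [ 16  50 122]
foot [ 90   3 251]
```

View pics/c1.png

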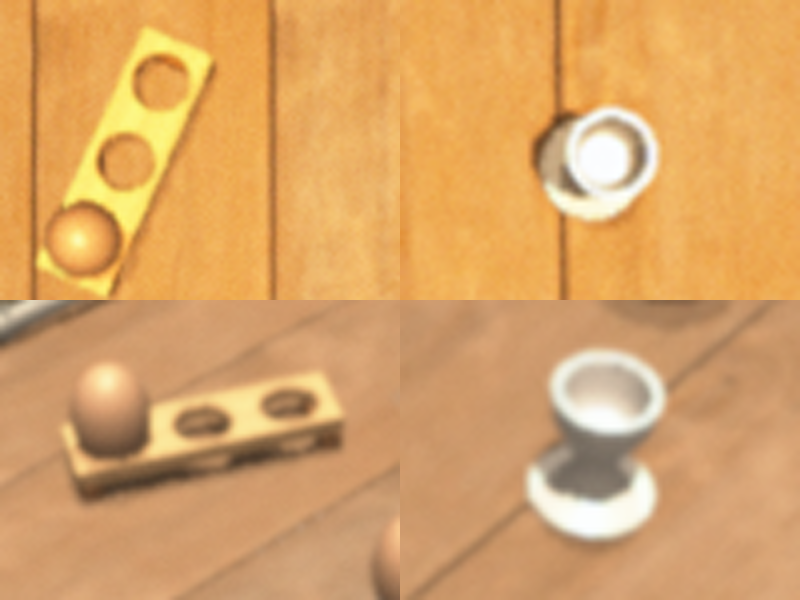

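The crop (4x for the rack, 5x for the cup) shows the holes at crop (161,83) and (126,160) and the egg at (83,240). The cup rim is centred at crop (212,152) in the top view and (207,92) in the scene view.

Run:
```python
from h import *
px=lambda x0,y0,s,x,y:(x0+(x+.5)/s-.5,y0+(y+.5)/s-.5)
T=lambda x,y:px(220,160,4,x,y)
S=lambda x,y:px(205,165,4,x,y)
print("holes top",plane("top",[T(161,83),T(126,160)],.022).round(4).tolist())
print("holes scene",plane("scene",[S(289,105),S(203,123)],.022).round(4).tolist())
print("egg top",plane("top",[T(83,240)],.041).round(4), "scene",plane("scene",[S(110,108)],.041).round(4))
print("rack corners top",plane("top",[T(147,27),T(213,62),T(108,294),T(38,264)],.022).round(4).tolist())
print("rim top",plane("top",[px(375,140,5,212,152)],.055).round(4),"scene",plane("scene",[px(368,240,5,207,92)],.055).round(4))
print("foot scene",plane("scene",[px(368,240,5,192,192)],.003).round(4))
# mask check of rim in top
im=cv2.imread("pics/top0.png");hsv=cv2.cvtColor(im,cv2.COLOR_BGR2HSV)
print("filled top",plane("top",[(345,214)],.08).round(3),"scene",plane("scene",[(310,232)],.08).round(3))
print("tall: pepper/glass etc",plane("top",[(329,117),(387,117),(363,70),(268,90),(182,215)],.05).round(3).tolist())
o=ctrl.get_obs();M=R.from_rotvec(o["eef_rot"]).as_matrix();print(M.round(3))
```

```text
holes top [[0.549, 0.1187, 0.022], [0.5049, 0.1388, 0.022]]
holes scene [[0.5491, 0.1175, 0.022], [0.5041, 0.1383, 0.022]]
egg top [[0.4587 0.1604 0.041 ]] scene [[0.4617 0.1641 0.041 ]]
rack corners top [[0.5815, 0.1269, 0.022], [0.5608, 0.0887, 0.022], [0.4283, 0.1492, 0.022], [0.4457, 0.1896, 0.022]]
rim top [[ 0.5656 -0.2369  0.055 ]] scene [[ 0.5643 -0.2376  0.055 ]]
foot scene [[ 0.5633 -0.2392  0.003 ]]
filled top [[ 0.468 -0.073  0.08 ]] scene [[ 0.464 -0.079  0.08 ]]
tall: pepper/glass etc [[0.689, -0.041, 0.05], [0.688, -0.173, 0.05], [0.799, -0.121, 0.05], [0.754, 0.097, 0.05], [0.47, 0.292, 0.05]]
[[-0.967  0.253 -0.001]
 [ 0.253  0.967 -0.002]
 [ 0.    -0.002 -1.   ]]
```

>>> apply_moves(
  rows=[
    [[1.5,-2.4,0,-1],[4.5,-7.2,0,-2],[8,-12.8,0,-3],[11.7,-18.6,0,-5],[15.4,-24.5,0,-6],[19.1,-30.4,-1,-7],[22.8,-36.2,-2,-8],[26,-41.4,-4,-9],[28.5,-45.4,-6,-10],[29.5,-46.9,-7,-10]],
  ],
  gripper=1,
  newtons=20,
)

```text
t: 1.35
ee_pos: [0.4599, 0.1575, 0.1327]
eef_rot: [-0.674, -3.068, 0.001]
ft_force: [0.5, 0.2, -0.1]
width: 0.0854
grasp_force: 0.0
```

>>> apply_moves(
  rows=[
    [[0,0,0,0],[0,0,0,0]],
  ],
)

```text
t: 1.6
ee_pos: [0.4592, 0.1601, 0.1337]
eef_rot: [-0.671, -3.068, -0.0]
ft_force: [0.5, 0.6, 0.0]
width: 0.0854
grasp_force: 0.0
```

Run:
```python
from h import *
for n in("scene","top"): cap(n,n+"1")
o=ctrl.get_obs();M=R.from_rotvec(o["eef_rot"]).as_matrix();print(o["t"],o["ee_pos"],M.round(3))
c=cv2.imread("pics/scene1.png")[80:280,120:380];d=cv2.imread("pics/top1.png")[120:270,180:375]
cv2.imwrite("pics/c2.png",np.hstack([cv2.resize(c,(400,308)),cv2.resize(d,(400,308))]))
```

```text
1.7 [0.45937621 0.16080633 0.13441285] [[-0.909  0.416  0.001]
 [ 0.416  0.909  0.   ]
 [-0.001  0.001 -1.   ]]
```

View pics/c2.png

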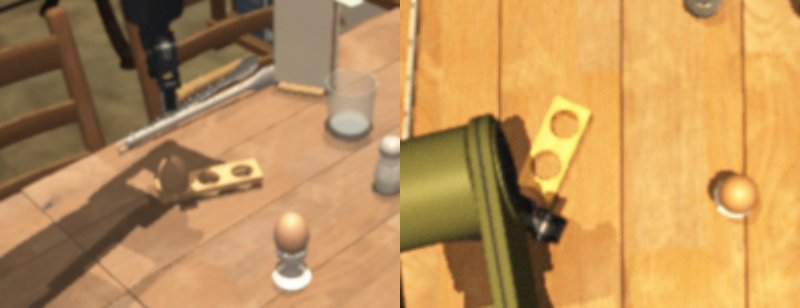

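The gripper hangs right over the egg: its fingertips are at scene pixel (228,148), with the egg just below at (232,190). Alignment with the rack is good, so I'm descending.

>>> apply_moves(
  rows=[
    [[0,0,-1,0],[0,0,-3,0],[0,0,-5,0],[0,0,-7,0],[0,0,-8.5,0],[0,0,-9.7,0],[0,0,-10.6,0],[0,0,-11.1,0],[0,0,-11.2,0],[0,0,-11.2,0]],
  ],
  gripper=1,
)

```text
t: 2.95
ee_pos: [0.4599, 0.1599, 0.0222]
eef_rot: [0.671, 3.068, 0.0]
ft_force: [1.2, 0.1, -0.1]
width: 0.0853
grasp_force: 0.0
```

>>> apply_moves(
  rows=[
    [[0,0,0,0],[0,0,0,0],[0,0,0,0],[0,0,0,0]],
  ],
  gripper=0.62,
  newtons=20,
)

```text
t: 3.45
ee_pos: [0.4595, 0.1598, 0.0219]
eef_rot: [0.671, 3.069, 0.0]
ft_force: [-0.3, 0.1, -0.2]
width: 0.053
grasp_force: 0.0
```

Run:
```python
from h import *
cap("scene","scene2")
o=ctrl.get_obs();print(o["t"],o["ee_pos"],o["ft_force"],o["width"],o["grasp_force"])
cv2.imwrite("pics/c3.png",cv2.resize(cv2.imread("pics/scene2.png")[100:250,150:350],(800,600),interpolation=cv2.INTER_CUBIC))
```

```text
3.5 [0.45949968 0.15984098 0.02185258] [ 0.1681436  -0.09438691 -0.17870101] 0.05303194469856355 0.0
```

View pics/c3.png

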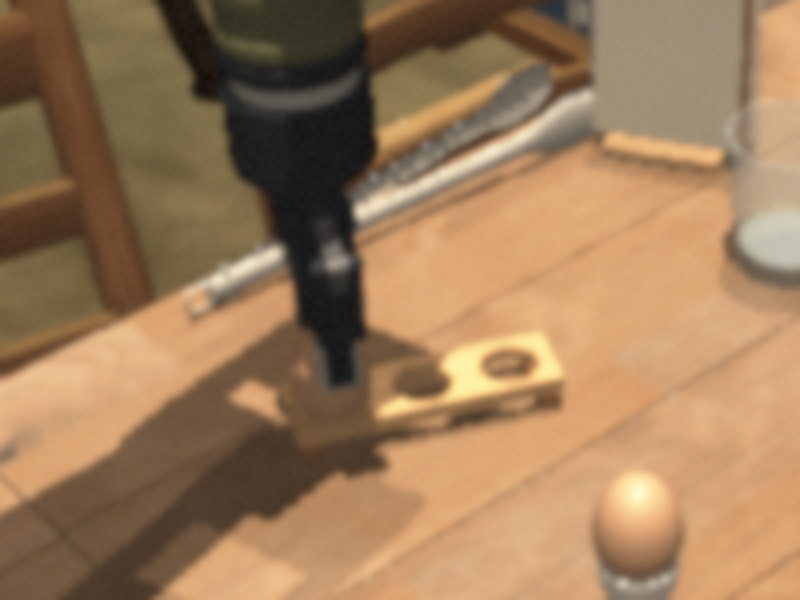

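The near fingertip ends at crop (338,388), roughly full-frame (234,197), in front of the egg. I'll check its height against the belt.

Run:
```python
from h import *
c,d=ray("scene",[(150+338/4,100+388/4)]);d=d[0]
n=np.array([.418,.908,0]);t=np.array([.4595,.1598,0])
for off in(.0,.0265,.035,.042):
    p=c+d*((n@(t-n*off)-n@c)/(n@d)); print(off,p.round(4))
```

```text
0.0 [0.4624 0.1585 0.0289]
0.0265 [0.4479 0.136  0.0496]
0.035 [0.4432 0.1288 0.0563]
0.042 [0.4394 0.1228 0.0617]
```

Run:
```python
from h import *
p=cams.camera_params("scene");M=R.from_rotvec(p["orientation"]).as_matrix()
def proj(X):
    return cv2.projectPoints(np.array(X,float).reshape(-1,1,3),cv2.Rodrigues(M.T)[0],-M.T@p["xyz"],p["camera_matrix"],np.array([p["k1"],0,0,0.]))[0].reshape(-1,2)
n=np.array([.418,.908,0])
def panel(f,t,offs,x0,y0):
    im=cv2.resize(cv2.imread(f)[y0:y0+75,x0:x0+50],(400,600),interpolation=cv2.INTER_CUBIC)
    im=cv2.convertScaleAbs(im,alpha=1.6,beta=15)
    for s,col in((-1,(0,255,0)),(1,(0,0,255))):
        for o in offs:
            for u,v in proj([t+n*s*o]): cv2.circle(im,(int((u-x0+.5)*8),int((v-y0+.5)*8)),4,col,1)
    return im
a=panel("pics/scene1.png",np.array([.4594,.1603,.134]),(.0425,.057),200,115)
b=panel("pics/scene2.png",np.array([.4595,.1598,.022]),(.0265,.04),208,150)
cv2.imwrite("pics/c4.png",np.hstack([a,b]))
```

```text
(no output)
```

View pics/c4.png

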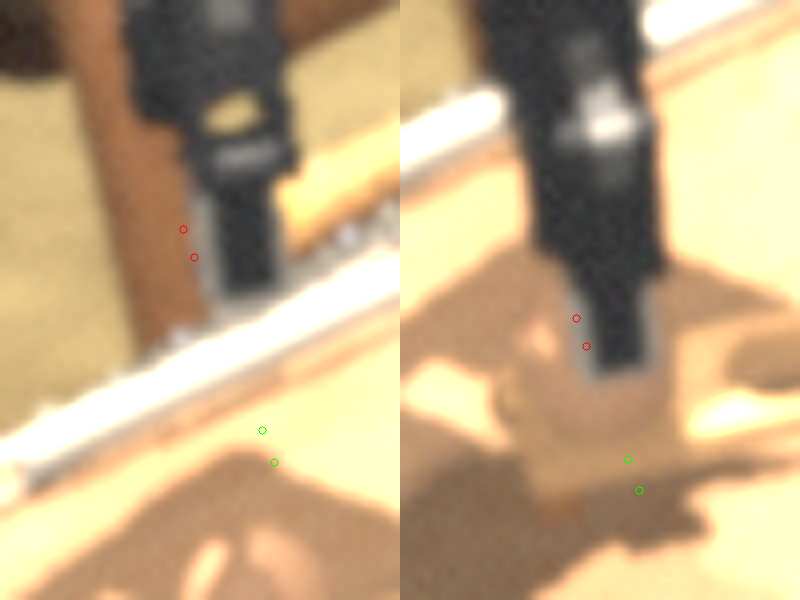

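The near fingertip in this view looks higher than the TCP reading implies. A light close will settle it: a width of 44 mm means the pads are on the belt, and less means they are above it.

>>> apply_moves(
  rows=[
    [[0,0,0,0],[0,0,0,0],[0,0,0,0],[0,0,0,0]],
  ],
  gripper=0.49,
  newtons=20,
)

```text
t: 4.0
ee_pos: [0.4595, 0.1598, 0.0218]
eef_rot: [0.671, 3.069, -0.0]
ft_force: [-0.4, -0.5, -0.3]
width: 0.0417
grasp_force: 0.0
```

At 41.7 mm there is still no contact, so the pads really are above the belt, as the image suggested. I'm reopening and going lower in stages.

>>> apply_moves(
  rows=[
    [[0,0,0,0],[0,0,0,0],[0,0,-0.2,0],[0,0,-0.4,0],[0,0,-0.6,0],[0,0,-0.8,0],[0,0,-1,0],[0,0,-1,0]],
  ],
  gripper=0.64,
)

```text
t: 5.0
ee_pos: [0.4593, 0.1598, 0.0116]
eef_rot: [-0.671, -3.069, 0.0]
ft_force: [0.2, -0.7, 0.8]
width: 0.0547
grasp_force: 0.0
```

Run:
```python
from h import *
for n in("scene","top"): cap(n,n+"3")
o=ctrl.get_obs();print(o["t"],o["ee_pos"],o["ft_force"],o["width"],o["grasp_force"])
a=cv2.resize(cv2.imread("pics/scene3.png")[150:225,208:258],(400,600),interpolation=cv2.INTER_CUBIC)
b=cv2.resize(cv2.imread("pics/top3.png")[170:260,215:275],(400,600),interpolation=cv2.INTER_CUBIC)
cv2.imwrite("pics/c5.png",cv2.convertScaleAbs(np.hstack([a,b]),alpha=1.6,beta=15))
```

```text
5.1 [0.4595158  0.15985335 0.01182641] [ 0.67879185 -0.07443278  1.04585427] 0.05474160936647063 0.0
```

View pics/c5.png

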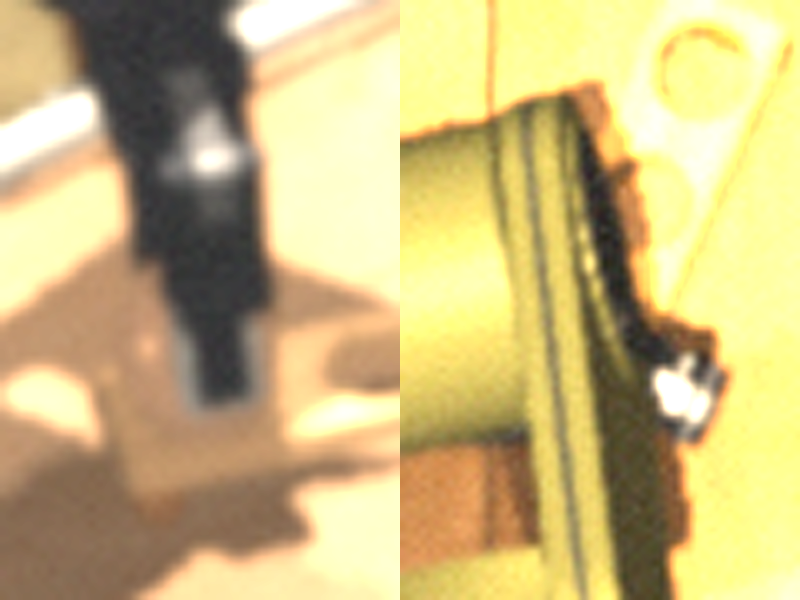

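The fingertip has dropped to crop y=408, about full-frame row 201, and still sits above the rack's front edge, in front of the egg's middle. I'm going another 8 mm down, watching the force.

>>> apply_moves(
  rows=[
    [[0,0,-0.15,0],[0,0,-0.3,0],[0,0,-0.4,0],[0,0,-0.4,0]],
  ],
)

```text
t: 5.6
ee_pos: [0.4594, 0.1598, 0.0077]
eef_rot: [-0.671, -3.069, 0.0]
ft_force: [1.0, 0.8, 0.0]
width: 0.0543
grasp_force: 0.0
```

>>> apply_moves(
  rows=[
    [[0,0,-0.15,0],[0,0,-0.3,0],[0,0,-0.4,0],[0,0,-0.4,0]],
  ],
)

```text
t: 6.1
ee_pos: [0.4594, 0.1598, 0.0037]
eef_rot: [-0.671, -3.069, 0.0]
ft_force: [-0.1, 0.8, -0.1]
width: 0.0545
grasp_force: 0.0
```

>>> apply_moves(
  rows=[
    [[0,0,0,0],[0,0,0,0],[0,0,0,0],[0,0,0,0]],
  ],
  gripper=0.49,
  newtons=20,
)

```text
t: 6.6
ee_pos: [0.4594, 0.1596, 0.0039]
eef_rot: [-0.671, -3.069, 0.001]
ft_force: [-1.7, -3.6, 1.7]
width: 0.0424
grasp_force: 20.2
```

Contact: the grip force is 20 N at 42.4 mm. I'm lifting slowly.

>>> apply_moves(
  rows=[
    [[0,0,0,0],[0,0,0.2,0],[0,0,0.6,0],[0,0,1.2,0],[0,0,1.8,0],[0,0,2.4,0],[0,0,3.0,0],[0,0,3.6,0],[0,0,4,0],[0,0,4,0]],
  ],
  gripper=0.4,
  newtons=21,
)

```text
t: 7.85
ee_pos: [0.4598, 0.1599, 0.0442]
eef_rot: [0.671, 3.068, 0.001]
ft_force: [-0.1, -0.6, 0.1]
width: 0.0421
grasp_force: 21.4
```

Run:
```python
from h import *
for n in("scene","top"): cap(n,n+"4")
o=ctrl.get_obs();print(o["t"],o["ee_pos"],o["ft_force"],o["width"],o["grasp_force"])
a=cv2.resize(cv2.imread("pics/scene4.png")[130:205,208:258],(400,600),interpolation=cv2.INTER_CUBIC)
b=cv2.resize(cv2.imread("pics/top4.png")[170:260,215:275],(400,600),interpolation=cv2.INTER_CUBIC)
cv2.imwrite("pics/c6.png",cv2.convertScaleAbs(np.hstack([a,b]),alpha=1.6,beta=15))
```

```text
7.95 [0.45934128 0.15980305 0.04368174] [ 0.1518247   0.16987689 -1.89954104] 0.04265333017017613 21.431745886802673
```

View pics/c6.png

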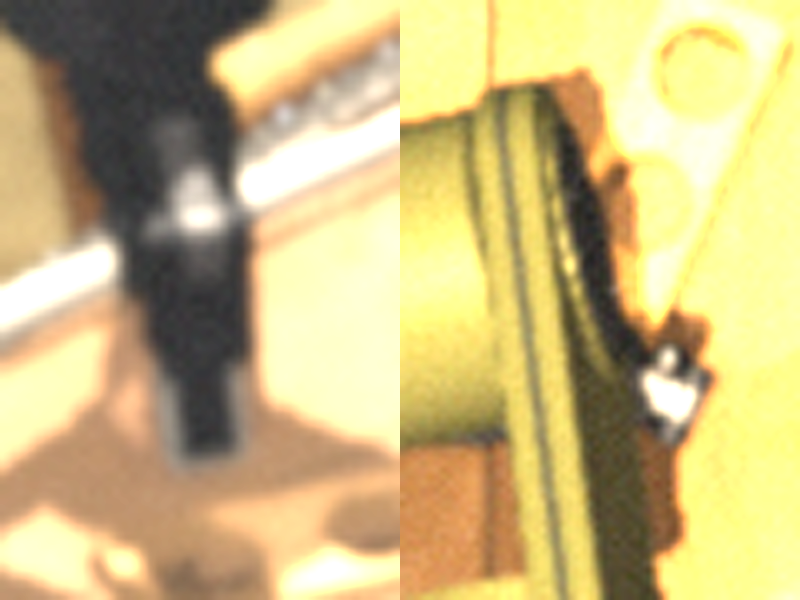

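The egg is up: the hole at crop (190,565) is empty and the egg shows behind the finger at (130,400). I'm carrying it high, to TCP z of about 0.13, over to the cup and turning 30° for a clearer view.

>>> apply_moves(
  rows=[
    [[0,0,1,0],[0,0,3,0],[0.2,-0.5,5.2,0],[0.6,-2,7.2,2],[1.3,-4.7,8.5,5],[2.2,-8.2,9,8],[3.2,-12,9,11],[4.2,-15.8,9,14],[5.2,-19.6,9,17],[6.2,-23.4,9,20]],
  ],
)

```text
t: 9.2
ee_pos: [0.5218, -0.0755, 0.1344]
eef_rot: [0.125, 3.138, -0.0]
ft_force: [0.1, -1.2, -0.8]
width: 0.0426
grasp_force: 21.5
```

>>> apply_moves(
  rows=[
    [[1,-3.8,0,3],[2,-7.5,0,6],[2.9,-11,0,8],[3.6,-13.7,0,9],[4.1,-15.5,0,10],[4.35,-16.3,0,10],[4.35,-16.3,0,10],[4.35,-16.3,0,10]],
  ],
)

```text
t: 10.2
ee_pos: [0.5648, -0.2364, 0.1338]
eef_rot: [0.147, -3.138, -0.001]
ft_force: [0.6, 0.4, -0.5]
width: 0.0426
grasp_force: 21.5
```

Run:
```python
from h import *
for n in("scene","top"): cap(n,n+"5")
o=ctrl.get_obs();print(o["t"],o["ee_pos"],o["ft_force"],o["width"],o["grasp_force"])
a=cv2.resize(cv2.imread("pics/scene5.png")[185:305,365:445],(400,600),interpolation=cv2.INTER_CUBIC)
b=cv2.resize(cv2.imread("pics/top5.png")[125:215,385:445],(400,600),interpolation=cv2.INTER_CUBIC)
cv2.imwrite("pics/c7.png",cv2.convertScaleAbs(np.hstack([a,b]),alpha=1.2,beta=10))
```

```text
10.3 [ 0.56488868 -0.23640966  0.13386011] [ 0.50361648 -0.33953572 -0.98250523] 0.04210908550788694 21.497538685798645
```

View pics/c7.png

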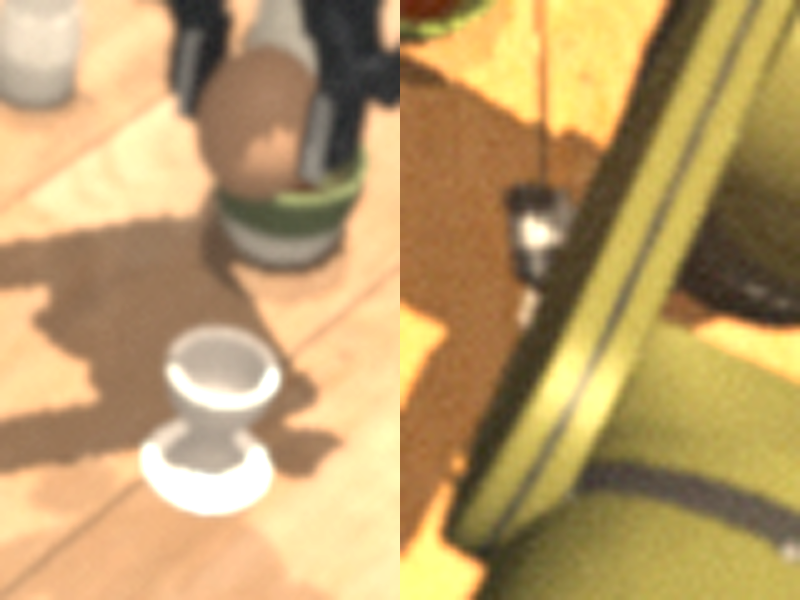

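The egg is clearly seen upright between the pads, with its silhouette centre near crop (266,123), bottom at y≈197 and top at y≈47. The cup below it is still in place, with its rim at (223,373).

Run:
```python
from h import *
px=lambda x,y:(365+(x+.5)/5-.5,185+(y+.5)/5-.5)
for x,y in((266,123),(262,123)):
  for z in(.160,.165,.170,.175,.18): print(x,z,plane("scene",[px(x,y)],z).round(4))
print("rim",plane("scene",[px(223,373)],.055).round(4))
im=cv2.imread("pics/scene5.png")[185:305,365:445]
hs=cv2.cvtColor(im,cv2.COLOR_BGR2HSV)
for y in(14,20,24,28,32,36): print(y,[tuple(int(v) for v in hs[y,x]) for x in range(36,66,2)])
```

```text
266 0.16 [[ 0.5775 -0.2308  0.16  ]]
266 0.165 [[ 0.5722 -0.234   0.165 ]]
266 0.17 [[ 0.5668 -0.2372  0.17  ]]
266 0.175 [[ 0.5615 -0.2405  0.175 ]]
266 0.18 [[ 0.5562 -0.2437  0.18  ]]
262 0.16 [[ 0.5765 -0.2298  0.16  ]]
262 0.165 [[ 0.5712 -0.2331  0.165 ]]
262 0.17 [[ 0.5658 -0.2363  0.17  ]]
262 0.175 [[ 0.5605 -0.2395  0.175 ]]
262 0.18 [[ 0.5552 -0.2428  0.18  ]]
rim [[ 0.5621 -0.2398  0.055 ]]
14 [(18, 30, 86), (17, 32, 71), (170, 25, 31), (14, 104, 59), (13, 112, 100), (14, 115, 113), (12, 114, 119), (13, 113, 122), (13, 115, 126), (13, 118, 125), (13, 113, 126), (13, 115, 124), (14, 109, 119), (14, 76, 121), (18, 28, 45)]
20 [(15, 58, 114), (13, 54, 57), (12, 110, 90), (13, 114, 112), (13, 119, 114), (13, 112, 121), (13, 114, 125), (13, 112, 130), (13, 111, 133), (13, 113, 131), (12, 113, 131), (13, 114, 127), (12, 114, 119), (13, 73, 84), (19, 32, 88)]
24 [(14, 104, 216), (14, 109, 162), (13, 112, 114), (13, 111, 115), (13, 114, 119), (13, 113, 120), (13, 114, 125), (13, 114, 127), (13, 113, 129), (13, 118, 134), (14, 116, 136), (13, 112, 128), (13, 110, 111), (16, 43, 88), (18, 35, 96)]
28 [(16, 103, 235), (14, 112, 219), (13, 115, 131), (13, 115, 113), (12, 115, 118), (13, 117, 122), (13, 117, 124), (13, 119, 150), (13, 116, 171), (13, 117, 181), (13, 118, 194), (13, 118, 175), (13, 90, 102), (17, 36, 99), (18, 35, 95)]
32 [(15, 105, 228), (15, 106, 224), (14, 108, 177), (13, 112, 118), (14, 116, 114), (13, 117, 122), (13, 115, 137), (13, 117, 161), (13, 118, 166), (13, 118, 169), (13, 119, 165), (13, 115, 146), (14, 61, 100), (19, 35, 117), (18, 31, 81)]
36 [(15, 103, 230), (15, 106, 229), (15, 109, 222), (15, 110, 167), (14, 113, 108), (13, 118, 110), (12, 111, 117), (13, 115, 120), (13, 114, 121), (13, 118, 123), (13, 115, 120), (13, 118, 108), (12, 105, 92), (17, 68, 98), (25, 79, 106)]
```

The egg sits at about (0.566, -0.237, 0.169), i.e. TCP + 35 mm, and the cup axis is at (0.565, -0.237). The alignment is within about 1 mm, so I'm lowering to 13 mm above the seat, then slowly.

>>> apply_moves(
  rows=[
    [[0,0,-0.8,0],[0,0,-2.2,0],[0,0,-3.7,0],[0,-0.05,-5.1,0],[0,-0.05,-6.4,0],[0,-0.05,-7.4,0],[0,-0.05,-8.1,0],[0,-0.05,-8.4,0],[0,-0.05,-8.4,0],[0,-0.05,-8.4,0]],
  ],
)

```text
t: 11.55
ee_pos: [0.5654, -0.2379, 0.0504]
eef_rot: [-0.146, 3.137, -0.001]
ft_force: [0.1, -0.4, -0.4]
width: 0.0427
grasp_force: 21.5
```

Run:
```python
from h import *
cap("scene","scene6")
o=ctrl.get_obs();print(o["t"],o["ee_pos"],o["ft_force"],o["width"],o["grasp_force"])
a=cv2.resize(cv2.imread("pics/scene6.png")[205:305,365:445],(640,800)[:2],interpolation=cv2.INTER_CUBIC)[:600]
cv2.imwrite("pics/c8.png",cv2.convertScaleAbs(a,alpha=1.2,beta=10))
```

```text
11.6 [ 0.56540804 -0.23787951  0.05049407] [-0.42391206  0.04966689 -0.81888617] 0.04236722167983187 21.49834156036377
```

View pics/c8.png

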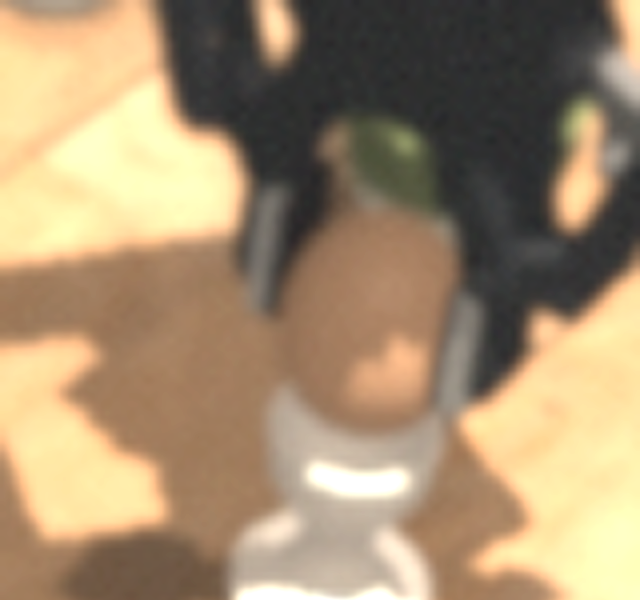

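Still upright and well centred: egg centre at crop x≈370, cup rim spanning 267–447, which fits the camera's tilt. Starting the slow final descent.

>>> apply_moves(
  rows=[
    [[0,0.1,-0.17,0],[0,0.1,-0.34,0],[0,0.1,-0.51,0],[0,0.1,-0.68,0],[0,0.1,-0.85,0],[0,0.1,-1.0,0],[0,0.1,-1.0,0]],
  ],
)

```text
t: 12.48
ee_pos: [0.5649, -0.2366, 0.0396]
eef_rot: [0.146, -3.138, -0.0]
ft_force: [0.4, -0.1, -1.3]
width: 0.0426
grasp_force: 21.5
```

>>> apply_moves(
  rows=[
    [[0,0,-0.1,0],[0,0,-0.2,0],[0,0,-0.2,0]],
  ],
)

```text
t: 12.85
ee_pos: [0.5652, -0.2369, 0.038]
eef_rot: [-0.146, 3.138, -0.001]
ft_force: [0.3, -0.5, -0.8]
width: 0.0429
grasp_force: 21.6
```

>>> apply_moves(
  rows=[
    [[0,0,-0.05,0],[0,0,-0.1,0],[0,0,-0.1,0]],
  ],
)

```text
t: 13.22
ee_pos: [0.5653, -0.237, 0.0373]
eef_rot: [-0.146, 3.137, -0.001]
ft_force: [-0.6, -0.8, 3.1]
width: 0.0426
grasp_force: 21.7
```

>>> apply_moves(
  rows=[
    [[0,0,-0.05,0],[0,0,-0.1,0],[0,0,-0.1,0]],
  ],
)

```text
t: 13.6
ee_pos: [0.5655, -0.2372, 0.037]
eef_rot: [-0.147, 3.137, -0.002]
ft_force: [-1.2, -0.8, 5.7]
width: 0.0427
grasp_force: 22.0
```

It is seated, with about 6 N upward. Releasing gently.

>>> apply_moves(
  rows=[
    [[0,0,0,0],[0,0,0,0],[0,0,0,0],[0,0,0,0]],
  ],
  gripper=0.56,
)

```text
t: 14.1
ee_pos: [0.5648, -0.2365, 0.0355]
eef_rot: [0.146, -3.138, -0.001]
ft_force: [-0.0, 0.1, 1.0]
width: 0.0479
grasp_force: 0.0
```

>>> apply_moves(
  rows=[
    [[0,0,0,0],[0,0,0,0],[0,0,0,0],[0,0,0,0]],
  ],
  gripper=0.9,
)

```text
t: 14.6
ee_pos: [0.565, -0.2367, 0.0358]
eef_rot: [-0.146, 3.138, 0.0]
ft_force: [0.5, -0.0, 0.4]
width: 0.0769
grasp_force: 0.0
```

Run:
```python
from h import *
o=ctrl.get_obs();print(o["t"],o["ee_pos"],o["ft_force"],o["width"],o["grasp_force"])
im=cap("scene","scene7")
hs=cv2.cvtColor(cv2.imread("pics/scene7.png"),cv2.COLOR_BGR2HSV)[205:305,365:445]
m=cv2.inRange(hs,(10,95,80),(16,130,205))
n,l,s,c=cv2.connectedComponentsWithStats(m); print(s[1:][s[1:,4]>60],c[1:][s[1:,4]>60])
```

```text
14.6 [ 0.56497251 -0.23667086  0.03582159] [ 0.47458203 -0.04433937  0.43342247] 0.07691214041905216 0.0
[[   0    0   72   95 2553]
 [  23   83   23   17  126]] [[30.87269879 52.5938112 ]
 [33.61111111 90.53174603]]
```

Released cleanly. Retreating straight up slowly, then clear.

>>> apply_moves(
  rows=[
    [[0,0,0.3,0],[0,0,1,0],[0,0,2.2,0],[0,0,3.8,0],[0,0,5.8,0],[0,0,8,0],[0,0,10.5,0],[0,0,13,0],[0,0,15,0],[0,0,16,0]],
  ],
)

```text
t: 15.9
ee_pos: [0.5656, -0.237, 0.1982]
eef_rot: [-0.146, 3.136, -0.002]
ft_force: [0.6, 0.6, 0.3]
width: 0.0769
grasp_force: 0.0
```

>>> apply_moves(
  rows=[
    [[-1,1,0,0],[-2,3,0,0],[-3,6,0,0],[-4,10,0,0],[-4,14,0,0],[-4,17,0,0],[-4,19,0,0],[-4,20,0,0],[-4,20,0,0]],
  ],
)

```text
t: 17.02
ee_pos: [0.5247, -0.0364, 0.1955]
eef_rot: [0.148, -3.138, 0.0]
ft_force: [0.3, -0.2, 0.3]
width: 0.0766
grasp_force: 0.0
```

Run:
```python
from h import *
o=ctrl.get_obs();print(o["t"],o["ee_pos"],o["ft_force"])
S=cap("scene","scene8");T=cap("top","top8")
# change masks against the first pictures, around the cup and the filled cup
for n,im,rois in(("scene",S,[(385,205,50,90),(290,205,45,70)]),("top",T,[(395,145,45,50),(325,190,40,45)])):
    old=cv2.imread(f"pics/{n}0.png");new=cv2.imread(f"pics/{n}8.png")
    for x,y,w,h in rois:
        d=(cv2.absdiff(old,new).max(2)[y:y+h,x:x+w]>40).astype(np.uint8)
        N,l,s,c=cv2.connectedComponentsWithStats(d); k=s[1:,4]>40
        print(n,(x,y),(s[1:][k]+[x,y,0,0,0]).tolist(),(c[1:][k]+[x,y]).round(1).tolist())
```

```text
17.025 [ 0.52474469 -0.03636861  0.19551244] [ 0.27689779 -0.15645838  0.34606615]
scene (385, 205) [[406, 235, 16, 14, 173], [398, 248, 24, 19, 312]] [[412.9, 241.7], [408.7, 257.3]]
scene (290, 205) [[290, 205, 45, 31, 807], [290, 231, 9, 12, 85]] [[317.1, 215.3], [293.6, 236.4]]
top (395, 145) [[401, 161, 26, 19, 317]] [[415.7, 169.6]]
top (325, 190) [[325, 190, 40, 45, 729], [325, 231, 16, 4, 44]] [[354.1, 210.3], [331.0, 233.0]]
```

In both views the egg now fills the cup: scene columns 398–422, rows 235–267, and the top-view change is centred at (416,170). The cup's stem and foot are unchanged, so I'm handing in.

```bash
python3 -c "
from cell import ctrl
print(ctrl.job_done())"
```

```text
the job is handed in; nothing more can be done
None
```

I moved the egg from the rack into the empty cup, set it down point up at about 6 N and released it; the job is handed in at about 17 s, but the hand-in gave no verdict.

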